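Clip the key-card holder onto the desk rail

ROBOT

A 6-joint arm with a two-finger parallel gripper is mounted at the origin on the work surface. World frame = base frame: x ahead of the robot, y to its left, z up, the work surface at z = 0. Lengths are in m, angles in degrees, forces in N, time in s.
With the tool pointing down it reaches from about 0.375 to 0.9 m from the base axis. Payload 3.1 kg.
Tool frame: the origin (TCP) lies on the centre line of the jaws, within the pads' length; the fingertips stand 17 mm ahead of it and the grasp point (between the pads) lies 2 mm behind it; z points along the fingers, y is the line along which they close (so a half turn about z gives the same grasp; the last joint's range is limited). The gripper opens to 87 mm and grips with 3 to 60 N. Pads are 19 mm wide; open, the fingers measure 117 mm over their backs; the gripper's body (75 mm by 190 mm) begins 51 mm behind the grasp point.
Start: joints at [-10.227, 30.224, 82.088, -0, 67.689, -10.227], TCP at [0.625, 0, 0.24] pointing down, gripper open.
Joint ranges: [-176.69, 176.69], [-43.24, 126.21], [12.49, 139.97], [-82, 262], [0, 151.66], [-163.58, 163.58]. Speed limits (degrees/s): [159.86, 159.86, 180, 180, 180, 180].

INTERFACE

Orientations are given as a 3x3 rotation matrix whose columns are the frame's x, y, z axes.
In Python, from rig import bot, imaging, finder gives the robot as it stands. The module is installed in compiled form; this text tells all that it offers.
- The arm moves only by the tool play_rows, never from a script. Its argument "motion" is a list that holds one entry, the list of rows, each a list of 6 numbers: the shift along the tool's x, y, z in m, then the turn, a rotation vector about the tool's x, y, z in degrees. In form: [[[dx, dy, dz, wx, wy, wz], ...]]. A call has 1 to 8 rows; each row is the pose to reach, as a shift and turn from the pose commanded when the call began, along the tool's axes at that moment; what a row does not reach only later rows make up. A row lasts 1/12 s, in which the tool goes at most 41.7 mm and 7.16 degrees, less where a joint would pass 70% of its speed; a pose out of reach is approached as far as the arm can. A call with a gripper value outside its range is refused whole. "fingers" is the finger opening in m, from 0 to 0.087, set as the call begins (left out, the last holds). The fingers move at their own pace and stop on an object; the grip force is fixed at half the most. Time passes only in rows, so rows that repeat a pose let the fingers close. It gives the time, the measured TCP pose, the force, the opening and the grip force at its end, in the units of the state.
- bot.read_state(): the state, without advancing time (a new reading comes with each control period).
- imaging.capture(name): name is "scene" or "side" or "wrist"; returns a dict with "frame" (384x512x3 uint8, red, green, blue), "camera_matrix" (3x3 intrinsics, pixels), "R" (3x3) and "t" (3): a world point X has camera coordinates R X + t. Camera axes: x right, y down, z forward; pixel columns grow to the right and rows downward; lengths in m; the calibration is good to about 2 mm. A picture is of the moment at which its call begins. There is no depth.
- bot.hand_in(): hands the job in; it is judged then, once.
Trained networks look in the newest picture that a camera, given by its name, has taken for a name from the list of things; names that differ only in an ending like _2 or _b are one class to them, and where a whole thing is asked for, a point or a joint stands for the part that bears it (a point fixed in the world has none). Each returns a list of dicts, best first, with "confidence" (0 to 1); they miss things now and then, are a little off and sometimes report something else, mostly with a low value. They report only what shows in the picture. A call takes as long as a camera call. They do not tell look-alikes from the thing itself.
- finder.recognise(camera, name): "at" ([x, y, z] in m, in world coordinates, good to about 4 mm: the middle of the surface that is visible of it).
- finder.outline_of(camera, name): "pixels" (384x512 bool, what is visible of it).
The state is a dict: "time_s": time; "joint_positions": joint angles; "qvel": joint speeds; "tau": joint torques, N m; "position": TCP position; "tcp_rot": TCP orientation; "force": force on the tool from outside, world axes, zero at the start; "moment": the same for the moment, N m; "opening": opening from 0.0 (shut) to 1.0 (fully open); "grasp_force": force on a finger pad.
Only numpy, scipy, OpenCV 4.12 (cv2) and the standard library are available. Lean on these libraries where they do the work, as an engineer would, in place of code of your own. Each camera call takes 0.05 s, during which the arm holds its last target. There are 200 camera calls.

TASK

Mount the loose key-card holder on the brass clip stand's rail, in the free place between the call button and the paper-clip dish: foot raised, hook its lip round the rail's upper edge, then tilt it down until its foot clip snaps under the lower edge and it sits flat and fully home; then let go. Never force it (30 N against the stand is too much: if it needs that, it is not hooked), do not drag the rail or shift the two modules mounted on it, and leave the other things on the desk where they are.

Things in the scene. Friction and masses are not known exactly. Their poses are not given: they have to be found in the camera images.
- holder: Key-card holder to mount: open-topped dark wooden box, x -32..31, y -21..21, z 2.5..46.5 mm, with divider; 0.15-0.25 kg; steel hook lip under its +x end, sprung foot clip under -x. Starts upright on both (feet at z -14), left or right of the stand. Origin: middle of its seat plane, the undersides of two seat pads (x 11..18, -21.5..-14.5). z up, x clip to lip.
- grip (a point): Point in the middle of the holder, (0, 0, 27.5) mm in its frame; the flat wooden sides to grip stand 21 mm either side of it along y and are 63 long and 44 high, 42 over both.
- lip_tip (a point): On the holder, at (20.5, 0, -5.5) mm in its frame: upper edge of the tip of the lip's toe. The lip is full-width: a leg at x 25.5..31 down to z -14, and a toe (z -14..-5.5) pointing back from it to x 20.5. The slot between toe and box floor is 8 high and 5 deep and takes the rail's 3 mm flange with the foot raised up to about 25 degrees; over 16 degrees the clip clears the rail.
- catch_rest (a point): Fixed in the holder at (-20.5, 0, -6) mm: where the foot clip's catch tip is at rest. From its rounded nose a ramp runs down and outward to x -24.5, z -14, so that the rail's lower edge pushes the clip aside; the clip is 24 wide, with a pull tab out to x -40.5.
- foot_clip (a joint): Travel of the holder's sprung foot clip, m: 0 = at rest (also once snapped home), up to 0.007 = pushed out, away from the lip. Spring 1.8 N at 0, 4.5 N at 4.5 mm. Riding over the rail's edge pushes it out about 3.5 mm and takes some 3 to 10 N down on the foot; then it snaps back.
- deck: Sloped top of the brass clip stand, 150 up the slope x 340 wide, faced with dark wood; fixed; rises away from the robot at 20 degrees. Origin on its surface midway up the slope, 43.7 above the desk; x up the slope, y along the rail (to the left at yaw 0), z square to the deck. A flat lid with a toggle latch (15 high) covers its +y end, y 143..191. Deck spans y -145..195.
- rail_nominal (a point): On the deck at (0, 0, 20) mm: nominal middle of the brass top-hat rail, level with its flange tops; it runs along deck y, -125..125. It sits on slotted tabs: its true middle line lies anywhere from 10 mm down to 10 mm up the slope, not measured. Finger-tight: a pull down the slope over 6 N drags it. Hung by its lip, the mounted holder's origin is 0.5 mm below that line, at deck z 20.
- upper_nominal (a point): On the deck at (25, 0, 17) mm: nominal outer edge of the rail's upper flange (true x 15..35, see rail_nominal). Flanges: 3 thick (deck z 17..20) with round edges (radius 1.5, centre z 18.5), outer edges 25 either side of the rail's middle line, overhanging the webs by 10, 17 free beneath. The lip goes round the upper edge, the foot clip under the lower one (nominal x -25).
- call_push (a joint): Call-button module mounted on the rail (low dark wooden block 64 x 44 with a steel push; top 38 above the flanges): at value v its centre is at deck y = 0.0875 + v (m), 22 mm to each side. Pushed sideways with 8 N it slides; it rides on the rail.
- clip_dish (a joint): Paper-clip dish module mounted on the rail (low open dark wooden dish 64 x 44, top 28 above the flanges): at value v its centre is at deck y = -0.0875 + v (m), 22 mm to each side. Pushed with 8 N it slides. The free place is between it and the call button, at least 103 wide.
- pen_tray: Bystander: mahogany pen tray 60 x 230 x 22 with two pens, in front of the stand; origin centre of underside.
- stapler: Bystander: silver stapler with chipped chrome, 145 x 34 x 55; origin centre of underside.
- paperweight: Bystander: cut-crystal paperweight, 74 across, 44 high, on the other side of the stand from the holder; origin centre of underside.
- binder_clip: Bystander: black binder clip 32 wide, 14 high, wire arms; origin centre of underside.
- stamp: Bystander: rubber stamp with turned wooden knob, 30 x 50 x 68; origin centre of underside.
- mug: Bystander: white mug 80 across, 90 high; origin centre of underside.
- key_fob: Bystander: room key on a brass fob, 40 across, 105 long; origin under the fob's disc.
Mind the look-alikes: they are no part of the job. Leave any blue or red look-alike of the holder alone.

How it is judged (in metres and radians):
On the way:
1. the lip is hooked: its toe is below the upper flange and touching the stand while the foot is still raised at least 10 degrees (z of lip_tip in the frame of deck between 0.004 and 0.0178 m and x of lip_tip in the frame of deck between 0.005 and 0.0345 m and angle between the z axis of holder and the z axis of deck, either way round above 0.17 rad and contact force between holder and deck above 0.3 N), for 0.1 s.
At the end, for the whole second after the job is handed in: The holder sits on the rail between the two modules, lip up the slope: its seat plane within 1.5 mm of the flange tops (deck z 20), flat to the deck within 0.05 rad and square to the rail within 0.08 rad, its foot clip sprung back to within 1.5 mm of rest, let go and at rest (z of holder in the frame of deck between 0.0185 and 0.0215 m and angle between the z axis of holder and the z axis of deck, either way round below 0.05 rad and angle between the x axis of holder and the x axis of deck, either way round below 0.08 rad and x of lip_tip in the frame of deck above 0.005 m and x of holder in the frame of deck between -0.015 and 0.015 m and y of holder in the frame of deck between -0.065 and 0.065 m and value of joint foot_clip below 0.0015 m and linear speed of holder below 0.01 m/s); the robot touches nothing.
It fails at once if the holder pressed against the stand, rail or modules with more than 30 N (contact force between holder and deck above 30 N).
It fails at once if a mounted module shifted more than 3 mm, along the rail or by dragging the rail it rides on (distance of any of call_push, clip_dish from where it was at the start of the episode above 0.003 m).
It fails at once if another thing on the desk moved more than 15 mm (distance of any of pen_tray, stapler, paperweight, binder_clip, stamp, mug, key_fob from where it was at the start of the episode above 0.015 m).
It also fails if it takes over 54 s, if anything falls off the work surface, if the arm or the gripper's body presses on something with over 40 N, if the wrist force passes 120 N, or if a joint passes its speed limit or range.

## Working session

There is one attempt and no reset: what is moved stays moved. The work goes in short steps, Python scripts to look and compute and a tool call to move; the robot and the scene stay as the last step left them, time stands still between calls to the robot, and variables do not carry over. Pictures are saved under pics/ and viewed, at most 10 in all, crops included, and the job is handed in when it is done.

Besides the shell and the picture viewer there is one more tool, called by a JSON object that holds its "fn" and its "kwargs". play_rows: Moves the arm, as the interface text tells. Its arguments: {"type":"object","properties":{"motion":{"type":"array"},"fingers":{"type":"number"}},"required":["motion"]}

```bash
mkdir -p pics; cat > h.py <<'E'
import numpy as np, cv2
from rig import bot, imaging, finder
def cap(n,f=None):
    c=imaging.capture(n)
    if f: cv2.imwrite('pics/'+f,c['frame'][:,:,::-1])
    return c
def proj(c,X):
    p=(c['R']@np.atleast_2d(X).T).T+c['t']; q=(c['camera_matrix']@p.T).T
    return q[:,:2]/q[:,2:]
def ray(c,uv):
    d=np.linalg.inv(c['camera_matrix'])@np.array([uv[0],uv[1],1.]); R=np.array(c['R'])
    return -R.T@c['t'], R.T@d
def onz(c,uv,z):
    o,d=ray(c,uv); return o+d*(z-o[2])/d[2]
E
python3 - <<'E'
from h import *
a=cap('scene','s1.png');b=cap('side','d1.png')
for c in (a,b): print((-np.array(c['R']).T@c['t']).round(3),np.array(c['camera_matrix'])[0,0])
cv2.imwrite('pics/both.png',cv2.resize(np.vstack([a['frame'],b['frame']])[:,:,::-1],None,fx=.78,fy=.78))
for cam in('scene','side'):
  for n in('holder','deck','call_push','clip_dish','paperweight','stapler','mug'):
    print(cam,n,[(np.round(r['at'],3).tolist(),round(r['confidence'],2)) for r in finder.recognise(cam,n)][:4])
E
```

```text
[1.09  0.565 0.924] 442.75543787048343
[ 0.047 -0.703  0.86 ] 389.6437885728583
scene holder [([0.581, -0.252, 0.036], 0.81), ([0.561, -0.084, 0.077], 0.65), ([0.447, -0.333, 0.047], 0.64), ([0.375, -0.41, 0.03], 0.64)]
scene deck [([0.61, 0.052, 0.055], 0.82)]
scene call_push [([0.386, 0.021, 0.013], 0.68), ([0.592, 0.09, 0.084], 0.56)]
scene clip_dish [([0.566, -0.084, 0.077], 0.88), ([0.388, 0.023, 0.012], 0.29)]
scene paperweight [([0.453, 0.314, 0.033], 0.84)]
scene stapler [([0.716, 0.376, 0.042], 0.95)]
scene mug [([0.688, -0.336, 0.057], 0.62)]
side holder [([0.313, -0.28, 0.044], 0.97), ([0.349, -0.396, 0.048], 0.88), ([0.548, -0.267, 0.042], 0.78), ([0.45, -0.328, 0.046], 0.69)]
side deck [([0.56, -0.028, 0.05], 0.79)]
side call_push [([0.563, 0.066, 0.085], 0.73)]
side clip_dish [([0.558, -0.086, 0.082], 0.67)]
side paperweight []
side stapler [([0.696, 0.334, 0.041], 0.74), ([0.558, -0.086, 0.081], 0.22), ([0.386, 0.007, 0.006], 0.2)]
side mug [([0.675, -0.367, 0.059], 0.58)]
```

View pics/both.png

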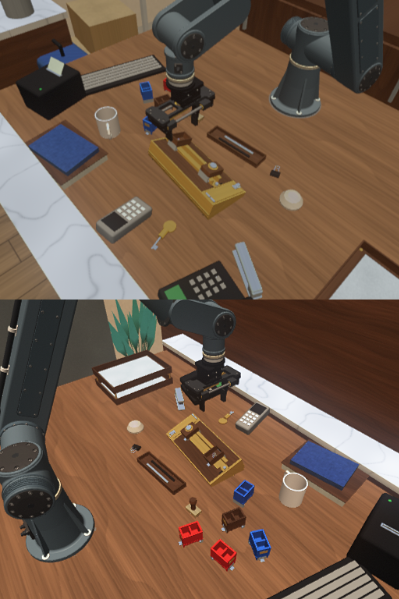

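View pics/d1.png

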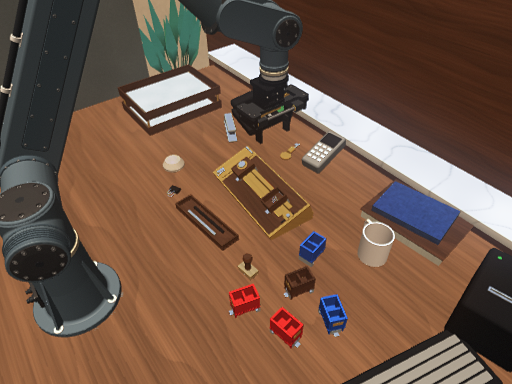

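The side view shows five holder-like boxes: brown at (300,281), red at (245,300) and (287,327), and blue at (313,247) and (333,313). The target is the dark wooden one at (300,281), about (0.45,-0.33). The stamp at (248,265), the pen tray at (207,220) and the mug at (376,243) stand nearby, and the stand is at (262,190). Next I'll check this choice in a close crop.

```bash
python3 - <<'E'
import cv2,numpy as np
d=cv2.imread('pics/d1.png');s=cv2.imread('pics/s1.png')
A=cv2.resize(d[255:315,265:345],(800,600),interpolation=cv2.INTER_CUBIC)
cv2.imwrite('pics/c1.png',A)
B=cv2.resize(d[140:240,205:315],(770,700),interpolation=cv2.INTER_CUBIC)[:600]
cv2.imwrite('pics/c2.png',B)
E
```

```text
(no output)
```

View pics/c1.png

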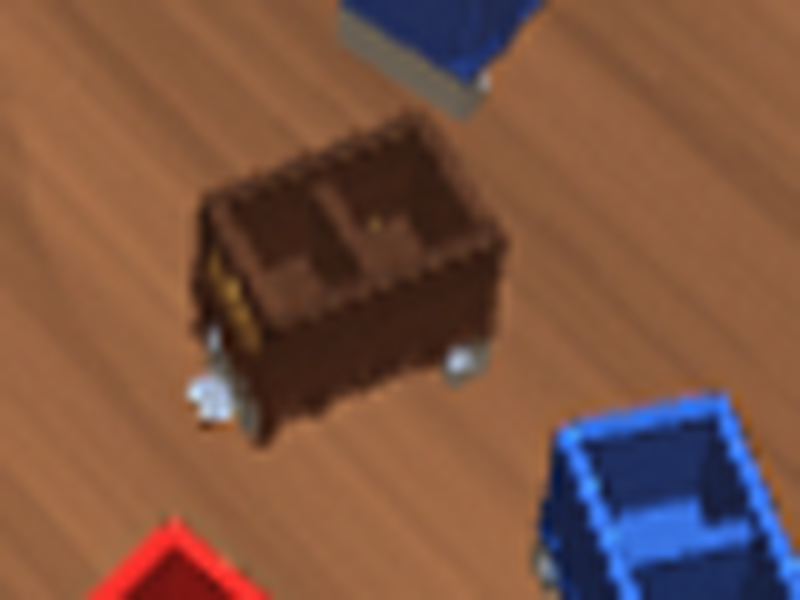

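View pics/c2.png

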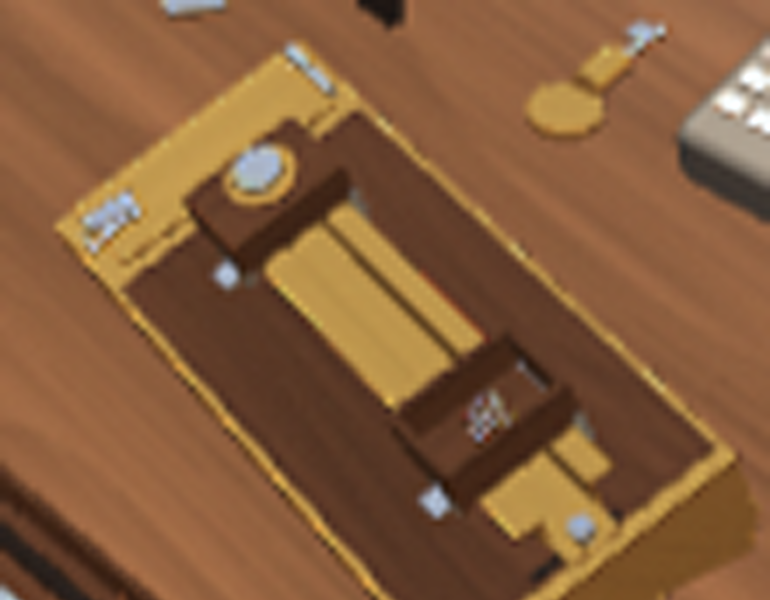

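The crop confirms the choice: an undyed dark wooden box with a divider. Its steel clip tab is at the lower left (210,400) and its lip leg is at the right (465,360), so holder +x points right and slightly up in the picture. The second crop shows the rail running from (300,240) to (600,500), with the call button at (270,190), the dish at (480,420) and the gap between them. Next I'll work out rough poses from the corners.

```bash
cat >> h.py <<'E'
from scipy.optimize import least_squares
def Rz(a): c,s=np.cos(a),np.sin(a); return np.array([[c,-s,0],[s,c,0],[0,0,1]])
def Ry(a): c,s=np.cos(a),np.sin(a); return np.array([[c,0,s],[0,1,0],[-s,0,c]])
def deckT(x,y,yaw): return Rz(yaw)@Ry(-np.radians(20)), np.array([x,y,.0437])
E
python3 - <<'E'
from h import *
c=cap('side')
q=[np.array(p)/10-.45+[265,255] for p in [(205,192),(415,118),(502,240),(268,330)]]
W=np.array([onz(c,p,.0605) for p in q]);print(W.round(4))
L=np.array([[-32,21],[31,21],[31,-21],[-32,-21]])/1000
def f(p): return ((Rz(p[2])[:2,:2]@L.T).T+p[:2]-W[:,:2]).ravel()
s=least_squares(f,[*W[:,:2].mean(0),np.arctan2(*(W[1]-W[0])[1::-1])]);print('holder',s.x.round(4),np.degrees(s.x[2]),np.abs(s.fun).max())
q=[np.array(p)/7-.43+[205,140] for p in [(300,45),(735,455),(60,225)]]
D=np.array([[75,195,0],[75,-145,0],[-75,195,0]])/1000
def g(p):
    R,t=deckT(*p); return (proj(c,D@R.T+t)-q).ravel()
s=least_squares(g,[.6,.0,0]);print('deck',s.x.round(4),np.degrees(s.x[2]),s.fun.round(1))
st=bot.read_state();print(st['time_s'],st['position'],st['tcp_rot'])
w=cap('wrist');print((-np.array(w['R']).T@w['t']).round(3),np.array(w['R']).round(2).tolist(),w['camera_matrix'][0][0])
E
```

```text
[[ 0.4279 -0.2963  0.0605]
 [ 0.4831 -0.3115  0.0605]
 [ 0.4755 -0.3506  0.0605]
 [ 0.4145 -0.3351  0.0605]]
holder [ 0.4508 -0.3235 -0.2603] -14.91185433959963 0.0029795359290350487
deck [ 0.5728 -0.0159 -0.0868] -4.972901898398137 [ 0.4 -0.7  0.4  0.4 -0.9 -0.1]
0.85 [6.24983408e-01 2.59399268e-05 2.39572173e-01] [[ 2.49492674e-06  9.99999999e-01  3.44307221e-05]
 [ 1.00000000e+00 -2.49483024e-06 -2.80269798e-06]
 [-2.80261208e-06  3.44307291e-05 -9.99999999e-01]]
[0.625 0.07  0.384] [[1.0, -0.0, 0.0], [-0.0, -0.97, 0.26], [0.0, -0.26, -0.97]] 278.53277287679214
```

{"fn": "play_rows", "kwargs": {"motion": [[[-0.016,-0.052,0.06,0,0,7],[-0.016,-0.052,0.06,0,0,14],[-0.016,-0.052,0.06,0,0,21],[-0.016,-0.052,0.06,0,0,28],[-0.016,-0.052,0.06,0,0,35],[-0.016,-0.052,0.06,0,0,42],[-0.016,-0.052,0.06,0,0,49],[-0.016,-0.052,0.06,0,0,55]]]}}

```text
time_s: 1.57
position: [0.5731, -0.016, 0.1796]
tcp_rot: [[0.823, 0.569, 0.0], [0.569, -0.823, -0.0], [0.0, 0.0, -1.0]]
force: [0.7, -0.9, 0.3]
opening: 1.0
grasp_force: 0.0
```

{"fn": "play_rows", "kwargs": {"motion": [[[0,0,0,0,0,7],[0,0,0,0,0,14],[0,0,0,0,0,21],[0,0,0,0,0,28],[0,0,0,0,0,35],[0,0,0,0,0,40],[0,0,0,0,0,40],[0,0,0,0,0,40]]]}}

```text
time_s: 2.23
position: [0.5731, -0.016, 0.1796]
tcp_rot: [[0.996, -0.085, 0.0], [-0.085, -0.996, -0.0], [0.0, 0.0, -1.0]]
force: [0.7, -0.3, 0.3]
opening: 1.0
grasp_force: 0.0
```

```bash
python3 - <<'E'
from h import *
w=cap('wrist');st=bot.read_state();print(st['time_s'],st['position'].round(4) if hasattr(st['position'],'round') else st['position'],np.round(st['tcp_rot'],3).tolist(),np.round(st['joint_positions'],1))
im=w['frame'][:,:,::-1]; cv2.imwrite('pics/w1.png',im)
np.savez('w1.npz',**{k:w[k] for k in w})
o=cv2.resize(im,(800,600),interpolation=cv2.INTER_CUBIC);
R,t=deckT(.5728,-.0159,-.0868)
P=np.array([[75,195,0],[75,-145,0],[-75,-145,0],[-75,195,0],[25,125,20],[25,-125,20],[-25,-125,20],[-25,125,20]])/1000
q=proj(w,P@R.T+t);print(q.round(0).tolist())
for i,p in enumerate(q): cv2.circle(o,tuple(int(v) for v in (p*800/512)),3,(0,255,0) if i<4 else (255,0,255),-1)
cv2.imwrite('pics/w1v.png',o)
E
```

```text
2.2833 [ 0.573  -0.016   0.1796] [[0.996, -0.085, 0.0], [-0.085, -0.996, -0.0], [0.0, 0.0, -1.0]] [-12.8  30.6  93.    0.   56.3  82.1]
[[37.0, 119.0], [421.0, 119.0], [379.0, 241.0], [94.0, 241.0], [123.0, 179.0], [392.0, 179.0], [379.0, 220.0], [136.0, 220.0]]
```

View pics/w1v.png

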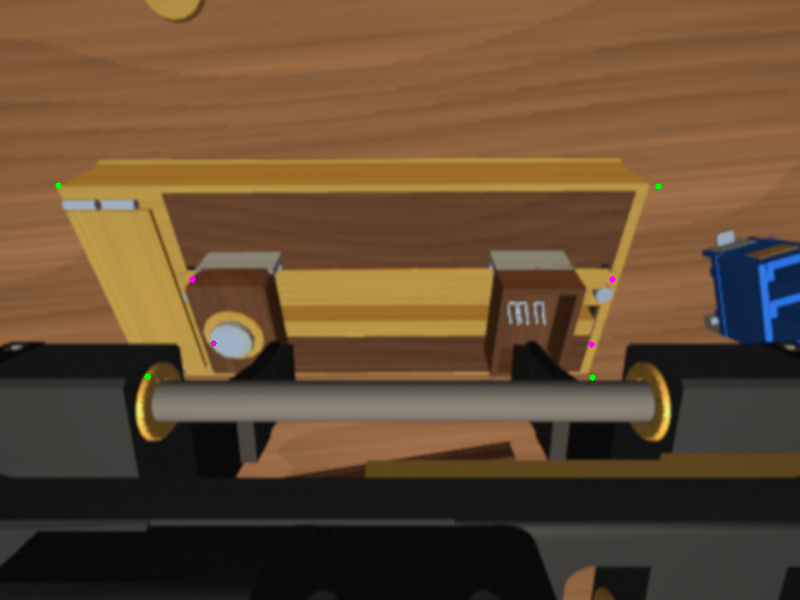

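The wrist view shows the whole stand. In 800-px coordinates the deck's top edge is at y≈185, the rail's upper edge at y≈268 and its lower edge at y≈337. The gap between the modules runs from x≈285 to x≈490. The rail's edges lie above the nominal dots, so the rail is shifted a few mm up the slope. Next I'll measure it precisely.

```bash
python3 - <<'E'
from h import *
w=dict(np.load('w1.npz')); g=cv2.cvtColor(w['frame'],cv2.COLOR_RGB2GRAY).astype(float)
for u in (200,245,290):
    col=g[:,u-4:u+5].mean(1); d=np.diff(col)
    print(u,[(v,int(d[v])) for v in range(95,250) if abs(d[v])>6 and abs(d[v])>=max(abs(d[v-1]),abs(d[v+1]))])
for v in (150,185,205):
    row=g[v-2:v+3].mean(0); d=np.diff(row)
    print('row',v,[(u,int(d[u])) for u in range(60,440) if abs(d[u])>8 and abs(d[u])>=max(abs(d[u-1]),abs(d[u+1]))])
E
```

```text
200 [(101, 18), (104, -10), (117, 13), (122, -28), (172, 26), (194, -13), (205, 14), (215, -33), (237, 23), (242, -23), (245, 10)]
245 [(101, 12), (103, -11), (117, 14), (122, -27), (171, 27), (194, -14), (204, 14), (214, -31), (237, 28), (242, -25), (245, 10)]
290 [(100, 19), (103, -14), (117, 14), (122, -30), (171, 34), (194, -13), (204, 16), (214, -31), (237, 32), (239, -8), (242, -26), (245, 10)]
row 150 [(100, -24), (102, 26), (111, -28), (397, 29), (404, -16)]
row 185 [(65, 19), (112, -24), (115, 21), (118, -31), (169, -12), (177, 44), (314, -44), (321, 15), (374, 34), (378, -22), (381, 14), (393, -13)]
row 205 [(75, 15), (119, -23), (122, 19), (124, -28), (131, 23), (162, -15), (173, -15), (181, 39), (311, -41), (318, 17), (325, 34), (327, -29), (330, 39), (333, -31), (336, 37), (338, -31), (342, 32), (344, -26), (346, 33), (348, -30), (353, -17), (364, 16), (368, 24), (381, 18), (386, -16)]
```

```bash
cat > rail.py <<'E'
from h import *
w=dict(np.load('w1.npz'))
us=np.array([200,245,290])+0.
top=np.c_[us,[117.6,117.5,117.4]];bot_=np.c_[us,[242.6,242.6,242.6]];rt=np.array([[404.4,150],[393.5,185],[386.5,205]])
def hit(R,t,uv,z):
    o,d=ray(w,uv); o=R.T@(o-t); d=R.T@d; return o+d*(z-o[2])/d[2]
def res(p):
    R,t=deckT(*p); return np.r_[[hit(R,t,q,0)[0]-.075 for q in top],[hit(R,t,q,0)[0]+.075 for q in bot_],[hit(R,t,q,0)[1]+.145 for q in rt]]
s=least_squares(res,[.573,-.016,-.087]);print('deck',s.x.round(4),np.degrees(s.x[2]).round(2),(s.fun*1e3).round(1))
R,t=deckT(*s.x)
for v0,sg in(([172.,171.6,171.6],1),([215.,214.8,214.8],-1)):
    for u,v in zip(us,v0):
        o,d=ray(w,(u,v));o=(R.T@(o-t))[[0,2]];d=(R.T@d)[[0,2]];n=np.array([-d[1],d[0]])/np.hypot(*d)
        if n[0]*sg<0:n=-n
        # tangent: (c-o).n = -1.5mm ; c=(xm+sg*.0235,.0185)
        k=-.0015+o@n-.0185*n[1]; print(sg,u,'mid',(k/n[0]-sg*.0235)*1e3)
# module sides: facing walls at flange top-ish: rows
for uv in((177.5,185),(181.5,205),(314.5,185),(311.5,205)): print(uv,(hit(R,t,uv,.02)*1e3).round(1),(hit(R,t,uv,.058)*1e3).round(1))
E
python3 rail.py
```

```text
deck [ 0.5728 -0.0103 -0.0823] -4.72 [ 2.   2.   1.9 -1.4 -1.6 -1.9  0.3 -0.4  0.1]
1 200.0 mid 7.15051023218808
1 245.0 mid 7.422580237386903
1 290.0 mid 7.267721725626099
-1 200.0 mid 6.848091276301069
-1 245.0 mid 6.924045577662723
-1 290.0 mid 6.737002586612056
(177.5, 185) [19.2 69.9 20. ] [44.1 56.9 58. ]
(181.5, 205) [-4.5 69.9 20. ] [24.5 56.9 58. ]
(314.5, 185) [ 18.7 -59.1  20. ] [ 43.7 -49.9  58. ]
(311.5, 205) [ -5.  -58.9  20. ] [ 24.1 -49.6  58. ]
```

{"fn": "play_rows", "kwargs": {"motion": [[[-0.012,0.039,0,0,0,2],[-0.024,0.078,0,0,0,4],[-0.036,0.117,0,0,0,6],[-0.048,0.157,0,0,0,8],[-0.06,0.197,0,0,0,10],[-0.072,0.236,0,0,0,10],[-0.083,0.276,0,0,0,10],[-0.095,0.316,0,0,0,10]]], "fingers": 0.075}}

```text
time_s: 2.95
position: [0.4499, -0.3242, 0.1797]
tcp_rot: [[0.966, -0.257, 0.0], [-0.257, -0.966, -0.0], [0.0, 0.0, -1.0]]
force: [1.0, -0.5, 0.4]
opening: 0.859
grasp_force: 0.0
```

{"fn": "play_rows", "kwargs": {"motion": [[[0,0,0,0,0,0],[0,0,0,0,0,0]]]}}

```text
time_s: 3.12
position: [0.45, -0.325, 0.1796]
tcp_rot: [[0.965, -0.262, 0.001], [-0.262, -0.965, -0.001], [0.001, 0.0, -1.0]]
force: [1.2, 0.0, -1.1]
opening: 0.858
grasp_force: 0.0
```

```bash
python3 - <<'E'
from h import *
w=cap('wrist');st=bot.read_state();print(st['time_s'],np.round(st['position'],4),np.round(st['tcp_rot'],3).tolist(),np.round(st['joint_positions'],1),st['opening'])
np.savez('w2.npz',**{k:w[k] for k in w}); im=w['frame'][:,:,::-1]
L=np.array([[-32,21],[31,21],[31,-21],[-32,-21]])/1000
P=np.c_[(Rz(-.2603)[:2,:2]@L.T).T+[.4508,-.3235],np.full(4,.0605)]
q=proj(w,P);print(q.round(0).tolist())
o=cv2.resize(im,(800,600),interpolation=cv2.INTER_CUBIC)
for p in q: cv2.circle(o,tuple(int(v) for v in (p*800/512)),2,(0,255,0),-1)
cv2.imwrite('pics/w2v.png',o)
E
```

```text
3.1667 [ 0.4503 -0.323   0.1794] [[0.966, -0.26, -0.0], [-0.26, -0.966, 0.001], [-0.0, -0.001, -1.0]] [-47.2  29.4  95.8   0.   54.9  57.8] 0.8630839538211845
[[235.0, 224.0], [234.0, 162.0], [278.0, 161.0], [277.0, 223.0]]
```

View pics/w2v.png

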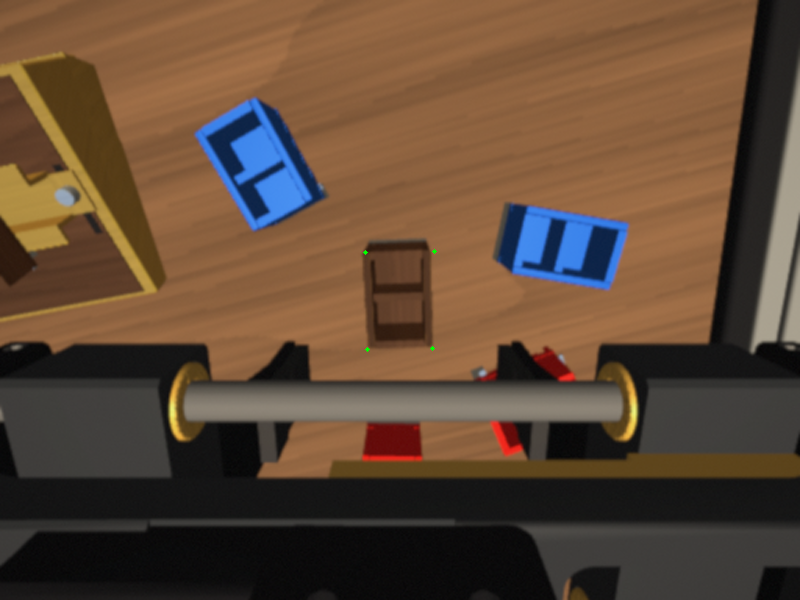

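The wrist view shows the brown holder under the gripper, its rim spanning x 366–431 and y 243–347. It is square to the tool, with the lip end at the top. The blue look-alikes at (260,165) and (565,245) and the red one at (525,385) stay clear of the finger lanes at about x 325 and x 475. Next I'll refine the rim.

```bash
python3 - <<'E'
from h import *
w=dict(np.load('w2.npz')); g=cv2.cvtColor(w['frame'],cv2.COLOR_RGB2GRAY).astype(float)
for u in (245,256,267):
    d=np.diff(g[:,u-3:u+4].mean(1)); print('col',u,[(v,int(d[v])) for v in range(145,232) if abs(d[v])>5])
for v in (165,178,195,212):
    d=np.diff(g[v-3:v+4].mean(0)); print('row',v,[(u,int(d[u])) for u in range(225,290) if abs(d[u])>7])
for uv in ((234,190),(276,190),(255,159),(255,222)): print(uv,onz(w,uv,.0605).round(4))
E
```

```text
col 245 [(152, -9), (153, -14), (154, -21), (155, -17), (156, -5), (159, 11), (160, 14), (161, 7), (180, -10), (181, -13), (182, -6), (186, 10), (187, 17), (188, 7), (205, -7), (206, -13), (207, -10), (216, 6), (217, 16), (218, 11), (221, 7), (222, 14), (223, 9)]
col 256 [(152, -15), (153, -19), (154, -19), (155, -11), (158, 5), (159, 16), (160, 12), (180, -15), (181, -15), (186, 14), (187, 12), (188, 5), (205, -11), (206, -15), (207, -8), (216, 10), (217, 17), (218, 8), (221, 10), (222, 12), (223, 7)]
col 267 [(151, -9), (152, -15), (153, -21), (154, -17), (155, -7), (158, 9), (159, 18), (160, 9), (179, -8), (180, -12), (181, -8), (185, 7), (186, 16), (187, 9), (205, -14), (206, -14), (216, 14), (217, 14), (218, 6), (220, 6), (221, 15), (222, 10)]
row 165 [(230, -8), (231, -21), (232, -13), (239, 7), (268, -11), (269, -12), (274, 12), (275, 21), (276, 7)]
row 178 [(231, -14), (232, -16), (233, -7), (236, -7), (237, -16), (239, 15), (240, 14), (268, -14), (269, -9), (270, 13), (274, 14), (275, 26), (276, 9)]
row 195 [(232, -16), (233, -21), (234, -9), (237, -7), (238, -11), (240, 13), (241, 11), (268, -7), (269, -19), (271, 9), (275, 19), (276, 19), (277, 7)]
row 212 [(233, -15), (234, -21), (235, -11), (238, -9), (239, -13), (271, 17), (275, 15), (276, 21), (277, 7)]
(234, 190) [ 0.4593 -0.3034  0.0605]
(276, 190) [ 0.4485 -0.3431  0.0605]
(255, 159) [ 0.4832 -0.3313  0.0605]
(255, 222) [ 0.4217 -0.3144  0.0605]
```

```bash
python3 - <<'E'
from h import *
w=dict(np.load('w2.npz'))
S=[((232,165),1,.021),((233.4,195),1,.021),((234.5,212),1,.021),((275.4,165),1,-.021),((276,195),1,-.021),((276.4,212),1,-.021),
((245,160.6),0,.031),((256,160.2),0,.031),((267,159.8),0,.031),((245,222.6),0,-.032),((256,222.4),0,-.032),((267,221.9),0,-.032)]
def f(p): return [ (Rz(p[2]).T[:2,:2]@(onz(w,np.array(uv)+.0,.0605)[:2]-p[:2]))[k]-v for uv,k,v in S]
s=least_squares(f,[.45,-.323,-.26]);print(s.x.round(4),np.degrees(s.x[2]).round(2),(s.fun*1e3).round(1))
st=bot.read_state();R=np.array(st['tcp_rot']);p=np.array(st['position']);print(p,R.round(4).tolist(),st['time_s'])
# grasp point 2 mm behind TCP, on grip point
tgt=np.array([s.x[0],s.x[1],.0415-.002]);print('shift tool',(R.T@(tgt-p)).round(4),'yaw err',np.degrees(s.x[2]-np.arctan2(R[1,0],R[0,0])))
E
```

```text
[ 0.4523 -0.3225 -0.233 ] -13.35 [-0.3 -0.  -0.1  0.3  0.2  0.  -0.1 -0.1 -0.   0.1 -0.   0.1]
[ 0.45027792 -0.32299526  0.17942551] [[0.9656, -0.2601, -0.0001], [-0.2601, -0.9656, 0.0007], [-0.0003, -0.0007, -1.0]] 3.1667
shift tool [ 0.0018 -0.0009  0.1399] yaw err 1.7276237227946136
```

{"fn": "play_rows", "kwargs": {"motion": [[[0.002,-0.001,0.035,0,0,-1.7],[0.002,-0.001,0.07,0,0,-1.7],[0.002,-0.001,0.1,0,0,-1.7],[0.002,-0.001,0.12,0,0,-1.7],[0.002,-0.001,0.13,0,0,-1.7],[0.002,-0.001,0.14,0,0,-1.7],[0.002,-0.001,0.14,0,0,-1.7]]]}}

```text
time_s: 3.75
position: [0.453, -0.3204, 0.0383]
tcp_rot: [[0.974, -0.228, -0.002], [-0.228, -0.974, 0.002], [-0.002, -0.001, -1.0]]
force: [-0.7, -0.1, -0.0]
opening: 0.861
grasp_force: 0.0
```

{"fn": "play_rows", "kwargs": {"motion": [[[0,0,0,0,0,0],[0,0,0,0,0,0],[0,0,0,0,0,0],[0,0,0,0,0,0],[0,0,0,0,0,0],[0,0,0,0,0,0]]], "fingers": 0.03}}

```text
time_s: 4.25
position: [0.4532, -0.3223, 0.0401]
tcp_rot: [[0.973, -0.23, 0.001], [-0.23, -0.973, -0.001], [0.001, 0.001, -1.0]]
force: [-0.6, -0.4, 0.8]
opening: 0.491
grasp_force: 0.2
```

{"fn": "play_rows", "kwargs": {"motion": [[[0,0,0,0,0,0],[0,0,0,0,0,0],[0,0,0,0,0,0]]]}}

```text
time_s: 4.5
position: [0.4532, -0.3223, 0.0401]
tcp_rot: [[0.973, -0.23, 0.0], [-0.23, -0.973, -0.001], [0.001, 0.001, -1.0]]
force: [-1.2, 0.2, 5.4]
opening: 0.481
grasp_force: 30.0
```

```bash
python3 - <<'E'
from h import *
P=[];
for i in range(5):
    cap('wrist'); s=bot.read_state(); P.append(s['position']);F=s['force']
print(s['time_s'],np.mean(P,0).round(4),np.std(P,0).round(4),np.round(s['tcp_rot'],4).tolist(),np.round(F,1),s['opening'],s['grasp_force'])
E
```

```text
4.75 [ 0.4532 -0.3223  0.0401] [0. 0. 0.] [[0.9732, -0.23, 0.0005], [-0.23, -0.9732, -0.0008], [0.0007, 0.0007, -1.0]] [-1.1 -0.7  5. ] 0.48057481810639013 30.000174368033186
```

```bash
cat >> h.py <<'E'
DK=[.5728,-.0103,-.0823]; XM=7.05; HX,HZ=.0009,.0261
def tcp(xm,y,th,off=0,up=0,slot=(23.3,-.9)):
    """TCP pose for flange tip centre at slot (holder x,z mm), foot raised th deg; off mm up the slope, up mm square to deck"""
    R,t=deckT(*DK); r=np.radians(th); a=Ry(r)
    c=np.array([xm+23.5,y,18.5]); o=c-a@np.array([slot[0],0,slot[1]])+[off,0,up]
    Rh=R@a; p=R@(o/1e3)+t+Rh@np.array([HX,0,HZ])
    return p,np.c_[Rh[:,0],-Rh[:,1],-Rh[:,2]]
from scipy.spatial.transform import Rotation as Ro
def rel(p,T,p0,T0):
    return np.r_[T0.T@(p-p0),Ro.from_matrix(T0.T@T).as_rotvec(degrees=True)]
E
python3 - <<'E'
from h import *
s=bot.read_state();p0=np.array(s['position']);T0=np.array(s['tcp_rot'])
p,T=tcp(XM,5,20,off=10); print('pre',p.round(4))
q=p.copy();q[2]=.19
print('from here',rel(q,T,p0,T0).round(4)); print('down',(q-p).round(4))
E
```

```text
pre [ 0.5826 -0.0061  0.102 ]
from here [ 0.0533 -0.3374 -0.1501  0.0405 -0.0368 -8.5805]
down [0.    0.    0.088]
```

{"fn": "play_rows", "kwargs": {"motion": [[[0,0,-0.02,0,0,0],[0,0,-0.05,0,0,0],[0,0,-0.085,0,0,0],[0,0,-0.12,0,0,0],[0,0,-0.145,0,0,0],[0,0,-0.15,0,0,0]]]}}

```text
time_s: 5.25
position: [0.4548, -0.3236, 0.1936]
tcp_rot: [[0.973, -0.23, 0.006], [-0.23, -0.973, -0.006], [0.007, 0.004, -1.0]]
force: [0.1, -0.5, -1.4]
opening: 0.483
grasp_force: 30.0
```

{"fn": "play_rows", "kwargs": {"motion": [[[0.004,-0.025,0,0,0,-1],[0.01,-0.062,0,0,0,-2],[0.016,-0.1,0,0,0,-3.5],[0.022,-0.14,0,0,0,-5],[0.028,-0.18,0,0,0,-6.5],[0.034,-0.22,0,0,0,-7.5],[0.04,-0.26,0,0,0,-8.6],[0.046,-0.295,0,0,0,-8.6]]]}}

```text
time_s: 5.92
position: [0.5648, -0.0425, 0.1875]
tcp_rot: [[0.997, -0.081, -0.004], [-0.081, -0.997, 0.002], [-0.004, -0.001, -1.0]]
force: [0.2, -0.9, -1.6]
opening: 0.481
grasp_force: 30.0
```

```bash
python3 - <<'E'
from h import *
for i in range(3): cap('side')
s=bot.read_state();p0=np.array(s['position']);T0=np.array(s['tcp_rot']);print(s['time_s'],p0.round(4),T0.round(3).tolist())
p,T=tcp(XM,5,20,off=10); q=p.copy();q[2]=.19
print(rel(q,T,p0,T0).round(4))
E
```

```text
6.0667 [ 0.5651 -0.0425  0.1875] [[0.997, -0.077, -0.003], [-0.077, -0.997, 0.001], [-0.003, -0.001, -1.0]]
[ 0.0146 -0.0376 -0.0025 -0.0432  0.1911  0.3013]
```

{"fn": "play_rows", "kwargs": {"motion": [[[0.006,-0.016,0,0,0,0.3],[0.0146,-0.0376,0,0,0,0.3],[0.0146,-0.0376,0.02,0,0,0.3],[0.0146,-0.0376,0.04,0,0,0.3],[0.0146,-0.0376,0.05,0,0,0.3],[0.0146,-0.0376,0.055,0,0,0.3],[0.0146,-0.0376,0.055,0,0,0.3]]]}}

```text
time_s: 6.65
position: [0.5818, -0.01, 0.1327]
tcp_rot: [[0.996, -0.089, -0.004], [-0.089, -0.996, 0.001], [-0.004, -0.0, -1.0]]
force: [0.7, 0.3, -1.9]
opening: 0.48
grasp_force: 30.0
```

```bash
python3 - <<'E'
from h import *
for i in range(2): w=cap('wrist'); d=cap('side')
s=bot.read_state();p0=np.array(s['position']);T0=np.array(s['tcp_rot']);print(s['time_s'],p0.round(4),T0.round(4).tolist(),np.round(s['force'],1))
p,T=tcp(XM,5,20,off=10); print('pre',rel(p,T,p0,T0).round(4))
np.savez('w3.npz',**w)
A=cv2.resize(w['frame'][80:260,130:400,::-1],(800,533),interpolation=cv2.INTER_CUBIC)
# overlay predicted holder rim / lip bottom edge, rail edges
sc=800/270
Rh=np.c_[T0[:,0],-T0[:,1],-T0[:,2]]; o=p0-Rh@np.array([HX,0,HZ])
H=np.array([[-32,21,46.5],[31,21,46.5],[31,-21,46.5],[-32,-21,46.5],[31,21,-14],[31,-21,-14]])/1e3
R,t=deckT(*DK); K=np.array([[XM+25,y,18.5] for y in(-50,-25,0,25,50)])/1e3
for pts,col in((H@Rh.T+o,(0,255,0)),(K@R.T+t,(255,0,255))):
    for q in proj(w,pts): cv2.circle(A,tuple(int(v) for v in (q-[130,80]+.5)*sc),3,col,-1)
cv2.imwrite('pics/w3v.png',A)
E
```

```text
6.85 [ 0.584  -0.0098  0.1354] [[0.9961, -0.0878, 0.002], [-0.0878, -0.9961, -0.0004], [0.002, 0.0003, -1.0]] [-0.6  0.3 -1.3]
pre [-0.0018 -0.0035  0.0335  0.0149 -0.1134 -0.3222]
```

View pics/w3v.png

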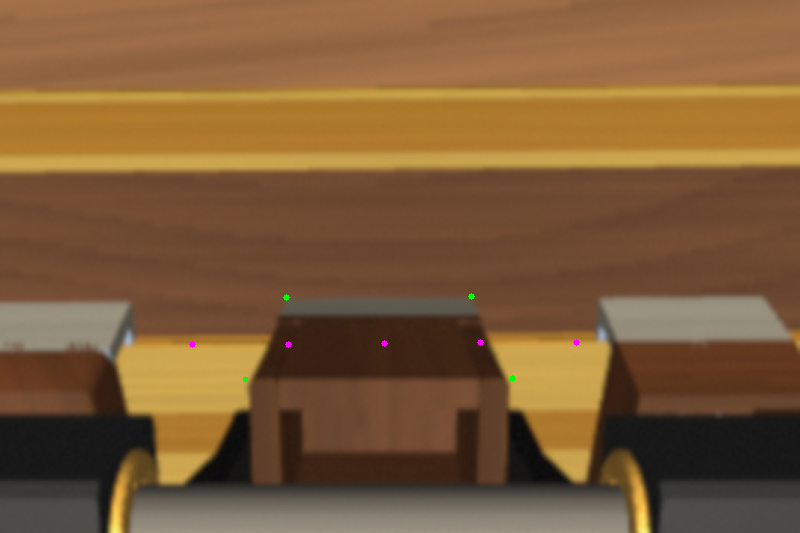

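The wrist view shows the held holder centred between the modules. The steel lip end sits at y≈300 in the crop, and the predicted holder points match. The rail's upper edge is at y≈334 while my prediction is at 343, so the rail is about 2–3 mm further up than I estimated. I'll re-measure it with a fresh, settled picture.

```bash
python3 - <<'E'
from h import *
w=cap('wrist');s=bot.read_state();p0=np.array(s['position']);T0=np.array(s['tcp_rot']);print(s['time_s'],p0.round(4),T0.round(4).tolist())
np.savez('w4.npz',**w)
g=cv2.cvtColor(w['frame'],cv2.COLOR_RGB2GRAY).astype(float)
for u in (180,192,200,318,325):
    d=np.diff(g[:,u-3:u+4].mean(1)); print(u,[(v,int(d[v])) for v in range(95,240) if abs(d[v])>7])
R,t=deckT(*DK)
for X in ([75,0,0],[XM+25,0,18.5]):
    print(X,proj(w,R@(np.array(X)/1e3)+t))
w1=dict(np.load('w1.npz'));
for X in ([75,0,0],[XM+25,0,18.5]): print('w1',proj(w1,R@(np.array(X)/1e3)+t))
for k in (w1,w): print((-np.array(k['R']).T@k['t']).round(4), np.array(k['R']).round(3).tolist())
E
```

```text
6.9 [ 0.584  -0.0096  0.1355] [[0.9962, -0.0876, 0.002], [-0.0876, -0.9962, -0.0004], [0.0021, 0.0003, -1.0]]
180 [(111, 20), (112, 12), (114, -13), (115, -7), (131, 8), (132, 14), (133, 8), (136, -8), (137, -33), (138, -34), (139, -11), (192, 9), (193, 18), (194, 8), (196, 21), (197, 15), (218, -23), (219, -38), (220, -31), (221, -13), (231, 8), (232, 11), (233, 8)]
192 [(111, 20), (112, 11), (114, -13), (115, -7), (131, 8), (132, 14), (133, 8), (136, -8), (137, -32), (138, -33), (139, -12), (192, 10), (193, 18), (194, 7), (196, 22), (197, 15), (218, -10), (219, -15), (220, -8), (232, 17), (233, 13), (239, -10)]
200 [(111, 19), (112, 11), (114, -12), (115, -7), (131, 9), (132, 15), (133, 7), (136, -8), (137, -32), (138, -32), (139, -9), (192, 14), (193, 17), (196, 20), (197, 13), (218, -10), (219, -15), (220, -8), (233, -8), (234, -20), (235, -22), (236, -21), (237, -14), (238, -9)]
318 [(110, 20), (111, 12), (113, -15), (114, -8), (130, 9), (131, 14), (132, 7), (135, -9), (136, -33), (137, -33), (138, -9), (191, 11), (192, 19), (193, 9), (195, 21), (196, 15), (217, -8), (218, -15), (219, -8), (231, 14), (232, 9), (234, -13), (235, -19), (236, -20), (237, -21), (238, -20), (239, -19)]
325 [(109, 7), (110, 19), (111, 10), (112, -7), (113, -15), (114, -8), (130, 10), (131, 15), (132, 7), (135, -8), (136, -33), (137, -33), (138, -9), (191, 12), (192, 19), (193, 8), (195, 21), (196, 15), (217, -8), (218, -14), (219, -9), (231, 15), (232, 11)]
[75, 0, 0] [[259.22868946 134.42986704]]
[32.05, 0, 18.5] [[259.53541606 195.98699178]]
w1 [[251.11558421 119.68684739]]
w1 [[251.51678324 172.17709033]]
[ 0.6433 -0.0218  0.3245] [[-0.085, -0.996, 0.0], [-0.963, 0.083, 0.257], [-0.256, 0.022, -0.966]]
[ 0.654  -0.0157  0.2805] [[-0.088, -0.996, 0.001], [-0.963, 0.086, 0.255], [-0.254, 0.022, -0.967]]
```

```bash
python3 - <<'E'
from h import *
w=dict(np.load('w4.npz')); w1=dict(np.load('w1.npz')); R,t=deckT(*DK)
def mid(w,u,v,sg):
    o,d=ray(w,(u,v));o=(R.T@(o-t))[[0,2]];d=(R.T@d)[[0,2]];n=np.array([-d[1],d[0]])/np.hypot(*d)
    if n[0]*sg<0:n=-n
    k=-.0015+o@n-.0185*n[1]; return (k/n[0]-sg*.0235)*1e3
def top(w,u,v,x): # line x at z20
    o,d=ray(w,(u,v));o=R.T@(o-t);d=R.T@d; return (o+d*(.02-o[2])/d[2])[0]*1e3-x
print('sil',mid(w,192,193.4,1),mid(w,321,192.3,1)); print('step2',top(w,192,197.,23.5),top(w,321,196.,23.5))
g=cv2.cvtColor(w1['frame'],cv2.COLOR_RGB2GRAY).astype(float)
for u in(200,245,290): print(g[168:176,u-4:u+5].mean(1).round(0),g[211:220,u-4:u+5].mean(1).round(0))
for k in(170.2,170.8,171.6): print(k,mid(w1,245,k,1))
print('w1 step2',top(w1,245,173,23.5)); print('low',[ (k,mid(w1,245,k,-1),top(w1,245,k,-23.5)) for k in(214.2,215)])
# holder check: lip end steel bottom edge in w4
g=cv2.cvtColor(w['frame'],cv2.COLOR_RGB2GRAY).astype(float)
for u in(240,258,275): print(u,[(v,int(x)) for v,x in enumerate(np.diff(g[:,u-3:u+4].mean(1))) if 170<v<245 and abs(x)>5])
s=bot.read_state();p0=np.array(s['position']);T0=np.array(s['tcp_rot'])
Rh=np.c_[T0[:,0],-T0[:,1],-T0[:,2]]; o=p0-Rh@np.array([HX,0,HZ])
print(proj(w,np.array([[31,0,-14],[31,0,2.5],[31,0,46.5]])/1e3@Rh.T+o))
E
```

```text
sil 9.564032085097574 9.847906724154413
step2 9.053936846236127 9.246047065904072
[ 76.  76.  76.  84. 107. 134. 147. 150.] [149. 151. 151. 143. 111.  78.  68.  67.  66.]
[ 72.  70.  74.  91. 119. 141. 149. 150.] [152. 151. 147. 130.  99.  73.  65.  64.  65.]
[ 70.  70.  75.  99. 133. 149. 150. 150.] [151. 150. 144. 124.  92.  69.  62.  61.  63.]
170.2 8.933979579572954
170.8 8.297295226342351
171.6 7.445545576027383
w1 step2 8.587883055388424
low [(214.2, np.float64(7.736113140010826), np.float64(7.024901255196092)), (215, np.float64(6.685562807928581), np.float64(5.976971648727325))]
240 [(185, -19), (186, -19), (187, -6), (206, 9), (207, 18), (208, 8), (231, -12), (232, -13), (233, -6), (243, 5), (244, 9)]
258 [(185, -18), (186, -18), (187, -5), (206, 11), (207, 19), (208, 9), (231, -13), (232, -17), (233, -7), (243, 5), (244, 9)]
275 [(185, -18), (186, -18), (206, 11), (207, 18), (208, 10), (231, -14), (232, -16), (233, -7), (243, 5), (244, 9)]
[[257.61165751 180.36801427]
 [257.62355176 186.0477973 ]
 [257.669469   207.97436244]]
```

```bash
sed -i 's/XM=7.05/XM=9.0/' h.py; cat > go.py <<'E'
import sys
from h import *
a=[float(x) for x in sys.argv[1:]]  # th off up [slotx slotz]
for i in range(2): cap('side')
s=bot.read_state();p0=np.array(s['position']);T0=np.array(s['tcp_rot'])
p,T=tcp(XM,3,a[0],a[1],a[2],tuple(a[3:5]) if len(a)>3 else (23.3,-.9))
R,t=deckT(*DK); Rh=np.c_[T0[:,0],-T0[:,1],-T0[:,2]]; o=R.T@(p0-Rh@np.array([HX,0,HZ])-t)*1e3
tilt=np.degrees(np.arctan2(-(R.T@Rh)[2,0],(R.T@Rh)[0,0])); fl=Rh.T@R@(np.array([XM+23.5,o[1],18.5])-o)
F=R.T@np.array(s['force'])
print('t',round(s['time_s'],2),'F deck',F.round(1),'M',np.round(s['moment'],2),'grip',round(s['grasp_force'],1)); print('holder in deck',o.round(1),'tilt',tilt.round(2),'flange tip in holder',fl.round(1))
print('need',rel(p,T,p0,T0).round(4).tolist())
E
python3 go.py 20 10 10; python3 go.py 20 10 0
```

```text
t 7.0 F deck [-0.3 -0.6 -1.8] M [-0.01  0.14  0.01] grip 30.0
holder in deck [31.9  1.8 58.3] tilt 19.9 flange tip in holder [ 14.1   0.1 -37.2]
need [-0.0032, -0.0012, 0.0234, 0.0137, -0.1014, -0.2963]
t 7.1 F deck [ 0.  -0.2 -1.9] M [ 0.04  0.1  -0.  ] grip 30.0
holder in deck [31.6  2.  58.1] tilt 19.93 flange tip in holder [ 14.4   0.1 -36.9]
need [0.0005, -0.001, 0.0326, 0.0075, -0.0677, -0.2817]
```

{"fn": "play_rows", "kwargs": {"motion": [[[0.0005,-0.001,0.01,0,0,-0.3],[0.0005,-0.001,0.018,0,0,-0.3],[0.0005,-0.001,0.025,0,0,-0.3],[0.0005,-0.001,0.03,0,0,-0.3],[0.0005,-0.001,0.0325,0,0,-0.3],[0.0005,-0.001,0.0325,0,0,-0.3],[0.0005,-0.001,0.0325,0,0,-0.3]]]}}

```text
time_s: 7.68
position: [0.5838, -0.0082, 0.1017]
tcp_rot: [[0.997, -0.082, -0.001], [-0.082, -0.997, 0.0], [-0.001, -0.0, -1.0]]
force: [-0.7, 0.2, -1.8]
opening: 0.479
grasp_force: 30.0
```

```bash
python3 go.py 20 0 0; python3 - <<'E'
from h import *
d=cap('side','d5.png')['frame'][:,:,::-1]; w=cap('wrist','w5.png')['frame'][:,:,::-1]
cv2.imwrite('pics/v5.png',np.hstack([cv2.resize(d[150:240,220:310],(400,400),interpolation=cv2.INTER_CUBIC),cv2.resize(w[110:240,170:340],(400,400),interpolation=cv2.INTER_CUBIC)]))
E
```

```text
t 7.78 F deck [-0.4  0.4 -2.1] M [0.02 0.1  0.03] grip 30.0
holder in deck [20.8  3.  27. ] tilt 19.96 flange tip in holder [13.9 -0.  -4. ]
need [-0.0094, -0.0, 0.0031, 0.0049, -0.0365, 0.0159]
```

View pics/v5.png

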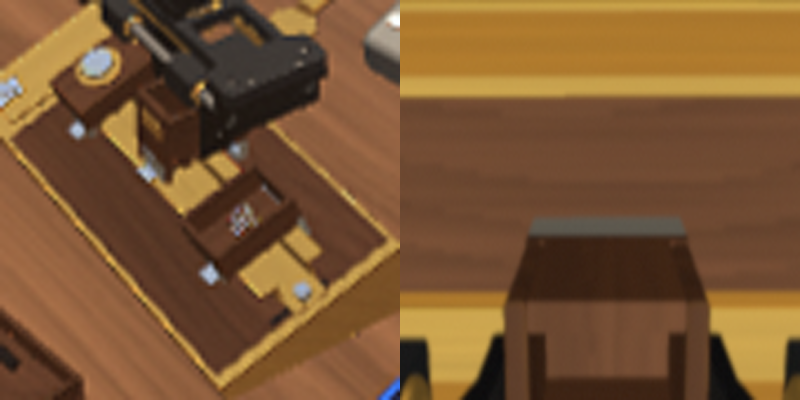

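Both views show the holder level and centred in the gap, with its lip just beyond the rail's upper edge and no contact yet. The wrist crop has the lip at (605,225) and the rail edge at y≈295. Next I'll slide it down the slope to engage the lip.

{"fn": "play_rows", "kwargs": {"motion": [[[-0.002,0,0.0007,0,0,0],[-0.004,0,0.0013,0,0,0],[-0.006,0,0.002,0,0,0],[-0.007,0,0.0024,0,0,0],[-0.007,0,0.0024,0,0,0]]]}}

```text
time_s: 8.3
position: [0.5763, -0.0075, 0.0995]
tcp_rot: [[0.997, -0.082, -0.001], [-0.082, -0.997, 0.0], [-0.001, -0.0, -1.0]]
force: [-0.1, 0.0, -2.1]
opening: 0.479
grasp_force: 30.0
```

```bash
python3 go.py 20 0 0
```

```text
t 8.4 F deck [-0.1  0.1 -2. ] M [0.04 0.13 0.02] grip 30.0
holder in deck [13.   3.  27.1] tilt 20.0 flange tip in holder [21.3 -0.  -1.4]
need [-0.002, -0.0, 0.0005, 0.0013, -0.0039, 0.0183]
```

{"fn": "play_rows", "kwargs": {"motion": [[[-0.0005,0,0.0002,0,0,0],[-0.001,0,0.0003,0,0,0],[-0.001,0,0.0003,0,0,0]]]}}

```text
time_s: 8.65
position: [0.5758, -0.0075, 0.0993]
tcp_rot: [[0.997, -0.082, -0.0], [-0.082, -0.997, 0.0], [-0.0, -0.0, -1.0]]
force: [-0.2, 0.1, -3.0]
opening: 0.475
grasp_force: 30.0
```

{"fn": "play_rows", "kwargs": {"motion": [[[-0.0005,0,0.0002,0,0,0],[-0.001,0,0.0003,0,0,0],[-0.001,0,0.0003,0,0,0]]]}}

```text
time_s: 8.9
position: [0.5747, -0.0075, 0.099]
tcp_rot: [[0.997, -0.082, -0.0], [-0.082, -0.997, 0.0], [-0.0, -0.0, -1.0]]
force: [0.8, 0.3, -1.6]
opening: 0.483
grasp_force: 30.0
```

```bash
python3 go.py 20 0 0
```

```text
t 9.0 F deck [-1.  -0.3 -1.3] M [ 0.06  0.04 -0.  ] grip 30.0
holder in deck [10.9  3.  27.2] tilt 20.0 flange tip in holder [23.3 -0.  -0.8]
need [-0.0, 0.0, -0.0001, -0.0, -0.0009, 0.013]
```

{"fn": "play_rows", "kwargs": {"motion": [[[-0.0005,0,0.0002,0,0,0],[-0.0005,0,0.0002,0,0,0]]]}}

```text
time_s: 9.17
position: [0.5743, -0.0074, 0.0988]
tcp_rot: [[0.997, -0.082, -0.0], [-0.082, -0.997, 0.0], [-0.0, -0.0, -1.0]]
force: [-0.2, 0.0, -0.9]
opening: 0.476
grasp_force: 30.0
```

{"fn": "play_rows", "kwargs": {"motion": [[[-0.0005,0,0.0002,0,0,0],[-0.0005,0,0.0002,0,0,0]]]}}

```text
time_s: 9.33
position: [0.5738, -0.0074, 0.0986]
tcp_rot: [[0.997, -0.082, -0.0], [-0.082, -0.997, 0.0], [-0.0, -0.0, -1.0]]
force: [-0.4, -0.4, -1.6]
opening: 0.483
grasp_force: 30.0
```

```bash
python3 go.py 20 0 0;python3 go.py 20 0 0;
```

```text
t 9.43 F deck [ 0.  -0.6 -1.5] M [ 0.03  0.08 -0.03] grip 30.0
holder in deck [ 9.8  3.  27.1] tilt 20.0 flange tip in holder [24.3 -0.  -0.3]
need [0.001, -0.0, -0.0006, -0.0013, 0.0021, 0.0137]
t 9.53 F deck [-0.9 -1.  -1.5] M [ 0.09  0.08 -0.02] grip 30.0
holder in deck [ 9.8  3.  27.1] tilt 20.0 flange tip in holder [24.2 -0.  -0.4]
need [0.0009, -0.0, -0.0005, 0.001, -0.0014, 0.0136]
```

{"fn": "play_rows", "kwargs": {"motion": [[[-0.0005,0,0.0002,0,0,0],[-0.0005,0,0.0002,0,0,0],[-0.0005,0,0.0002,0,0,0]]]}}

```text
time_s: 9.78
position: [0.5734, -0.0073, 0.0984]
tcp_rot: [[0.997, -0.082, -0.0], [-0.082, -0.997, 0.0], [-0.0, -0.0, -1.0]]
force: [-0.5, -1.0, -1.1]
opening: 0.48
grasp_force: 30.0
```

{"fn": "play_rows", "kwargs": {"motion": [[[-0.0005,0,0.0002,0,0,0],[-0.0005,0,0.0002,0,0,0],[-0.0005,0,0.0002,0,0,0]]]}}

```text
time_s: 10.03
position: [0.5729, -0.0073, 0.0982]
tcp_rot: [[0.997, -0.082, -0.0], [-0.082, -0.997, -0.0], [-0.0, 0.0, -1.0]]
force: [-0.1, 0.1, -1.6]
opening: 0.481
grasp_force: 30.0
```

```bash
python3 go.py 20 0 0;python3 go.py 20 0 0;
```

```text
t 10.13 F deck [-0.6  0.2 -1.7] M [ 0.04  0.13 -0.01] grip 30.0
holder in deck [ 8.8  3.  27.1] tilt 20.0 flange tip in holder [25.2 -0.   0. ]
need [0.0019, -0.0, -0.0009, -0.0008, -0.0028, 0.0132]
t 10.23 F deck [-0.   0.4 -0.9] M [ 0.08  0.14 -0.05] grip 30.0
holder in deck [ 8.8  3.  27.1] tilt 20.0 flange tip in holder [25.2 -0.   0. ]
need [0.0019, -0.0, -0.0009, 0.0004, -0.0018, 0.0151]
```

{"fn": "play_rows", "kwargs": {"motion": [[[-0.0005,0,0.0002,0,0,0],[-0.0005,0,0.0002,0,0,0],[-0.0005,0,0.0002,0,0,0]]]}}

```text
time_s: 10.48
position: [0.5723, -0.0073, 0.098]
tcp_rot: [[0.997, -0.082, -0.0], [-0.082, -0.997, 0.0], [-0.0, -0.0, -1.0]]
force: [-0.7, -0.7, -1.6]
opening: 0.482
grasp_force: 30.0
```

{"fn": "play_rows", "kwargs": {"motion": [[[-0.0005,0,0.0002,0,0,0],[-0.0005,0,0.0002,0,0,0],[-0.0005,0,0.0002,0,0,0]]]}}

```text
time_s: 10.73
position: [0.572, -0.0073, 0.0979]
tcp_rot: [[0.997, -0.082, 0.0], [-0.082, -0.997, -0.0], [0.0, 0.0, -1.0]]
force: [0.8, -0.5, -2.7]
opening: 0.48
grasp_force: 30.0
```

```bash
python3 go.py 20 0 0;python3 go.py 20 0 0;
```

```text
t 10.83 F deck [-0.1  0.7 -1.9] M [0.07 0.08 0.02] grip 30.0
holder in deck [ 7.8  3.  27.1] tilt 19.99 flange tip in holder [26.1 -0.   0.4]
need [0.0028, -0.0, -0.0013, 0.0025, -0.0142, 0.0179]
t 10.93 F deck [ 0.  -0.8 -2.6] M [ 0.01 -0.   -0.04] grip 30.0
holder in deck [ 7.8  3.  27. ] tilt 19.98 flange tip in holder [26.1 -0.   0.4]
need [0.0028, -0.0, -0.0013, 0.0025, -0.0173, 0.0144]
```

{"fn": "play_rows", "kwargs": {"motion": [[[-0.0003,0,-0.001,0,0,0],[-0.0005,0,-0.0014,0,0,0],[-0.0005,0,-0.0014,0,0,0]]]}}

```text
time_s: 11.18
position: [0.572, -0.0073, 0.0994]
tcp_rot: [[0.997, -0.082, 0.001], [-0.082, -0.997, -0.0], [0.001, 0.0, -1.0]]
force: [0.9, 0.2, -2.8]
opening: 0.478
grasp_force: 30.0
```

{"fn": "play_rows", "kwargs": {"motion": [[[-0.0003,0,-0.0007,0,0,0],[-0.0003,0,-0.0007,0,0,0],[-0.0003,0,-0.0007,0,0,0]]]}}

```text
time_s: 11.43
position: [0.5719, -0.0073, 0.0999]
tcp_rot: [[0.997, -0.082, 0.002], [-0.082, -0.997, -0.0], [0.002, 0.0, -1.0]]
force: [3.7, -0.3, -5.5]
opening: 0.482
grasp_force: 30.0
```

```bash
python3 go.py 20 0 0;python3 go.py 20 0 0;
```

```text
t 11.53 F deck [ 2.2 -0.1 -7. ] M [ 0.01 -0.54 -0.04] grip 30.0
holder in deck [ 8.4  2.9 29. ] tilt 19.9 flange tip in holder [26.2 -0.  -1.7]
need [0.0029, -0.0001, 0.0007, 0.0063, -0.0976, 0.0069]
t 11.63 F deck [ 2.1 -0.8 -7.7] M [-0.01 -0.67 -0.04] grip 30.0
holder in deck [ 8.4  2.9 29. ] tilt 19.91 flange tip in holder [26.2 -0.  -1.7]
need [0.003, -0.0001, 0.0007, 0.0055, -0.0937, 0.0074]
```

```bash
sed -i 's/XM=9.0/XM=6.9/' h.py; python3 go.py 20 0 0 23.7 -0.9; python3 go.py 14 0 0 23.75 -1.1;python3 - <<'E'
from h import *
s=bot.read_state();p0=np.array(s['position']);T0=np.array(s['tcp_rot'])
for a in ((20,-.9),(17,-1.),(14,-1.1),(11,-1.2),(8,-1.3)): print(a,rel(*tcp(XM,3,a[0],slot=(23.7,a[1])),p0,T0).round(4).tolist())
E
```

```text
t 11.73 F deck [ 2.6  0.7 -8.4] M [ 0.03 -0.77 -0.02] grip 30.0
holder in deck [ 8.4  2.9 29. ] tilt 19.91 flange tip in holder [24.3 -0.  -2.4]
need [0.0006, -0.0001, 0.0015, 0.005, -0.0937, 0.006]
t 11.83 F deck [ 2.9 -0.1 -9.2] M [ 0.02 -0.75 -0.03] grip 30.0
holder in deck [ 8.4  2.9 29. ] tilt 19.91 flange tip in holder [24.3 -0.  -2.4]
need [-0.0021, -0.0001, 0.0038, 0.005, 5.9083, 0.0077]
(20, -0.9) [0.0006, -0.0001, 0.0014, 0.0054, -0.0917, 0.0074]
(17, -1.0) [-0.0007, -0.0001, 0.0026, 0.0052, 2.9083, 0.0076]
(14, -1.1) [-0.0021, -0.0001, 0.0038, 0.005, 5.9083, 0.0077]
(11, -1.2) [-0.0034, -0.0001, 0.005, 0.0048, 8.9083, 0.0078]
(8, -1.3) [-0.0046, -0.0001, 0.0064, 0.0046, 11.9083, 0.008]
```

{"fn": "play_rows", "kwargs": {"motion": [[[0.0006,0,0.0014,0,0,0],[0.0006,0,0.0014,0,0,0],[-0.0001,0,0.002,0,1.5,0],[-0.0007,0,0.0026,0,3,0],[-0.0014,0,0.0032,0,4.5,0],[-0.0021,0,0.0038,0,6,0],[-0.0021,0,0.0038,0,6,0]]]}}

```text
time_s: 12.42
position: [0.5688, -0.0071, 0.0963]
tcp_rot: [[0.991, -0.082, 0.106], [-0.082, -0.997, -0.009], [0.106, 0.0, -0.994]]
force: [4.9, -0.1, -3.6]
opening: 0.477
grasp_force: 30.0
```

```bash
python3 go.py 14 0 0 23.7 -1.1; python3 go.py 8 0 0 23.7 -1.3
```

```text
t 12.52 F deck [ 2.5 -0.2 -3.9] M [-0.11 -0.27 -0.03] grip 30.0
holder in deck [ 6.9  2.9 25.8] tilt 14.03 flange tip in holder [24.6 -0.  -1.4]
need [0.0009, -0.0001, 0.0003, 0.0037, 0.0252, 0.0139]
t 12.62 F deck [ 2.1 -0.6 -2.6] M [-0.15 -0.27 -0.06] grip 30.0
holder in deck [ 6.9  2.9 25.8] tilt 14.04 flange tip in holder [24.6 -0.  -1.4]
need [-0.0019, -0.0001, 0.0026, 0.0028, 6.0405, 0.0217]
```

{"fn": "play_rows", "kwargs": {"motion": [[[0.0005,0,0.0008,0,1,0],[-0.0002,0,0.0013,0,2.5,0],[-0.001,0,0.0018,0,4,0],[-0.0015,0,0.0023,0,5,0],[-0.0019,0,0.0026,0,6,0],[-0.0019,0,0.0026,0,6,0]]]}}

```text
time_s: 13.12
position: [0.5664, -0.0066, 0.0935]
tcp_rot: [[0.975, -0.082, 0.206], [-0.08, -0.997, -0.017], [0.206, -0.0, -0.978]]
force: [1.4, 0.3, -0.2]
opening: 0.476
grasp_force: 30.0
```

```bash
python3 go.py 8 0 0 23.7 -1.3; python3 go.py 4 0 0 23.8 -1.4; python3 go.py 0 0 0 24 -1.5
```

```text
t 13.22 F deck [ 0.1 -0.9  2. ] M [ 0.06  0.32 -0.06] grip 30.0
holder in deck [ 6.2  3.2 23.3] tilt 8.16 flange tip in holder [24.6 -0.  -1.3]
need [0.0009, 0.0002, 0.0001, -0.0254, 0.1561, 0.0253]
t 13.32 F deck [-0.2 -0.1  4.1] M [ 0.02  0.42 -0.04] grip 30.0
holder in deck [ 6.2  3.2 23.3] tilt 8.15 flange tip in holder [24.7 -0.  -1.3]
need [-0.0011, 0.0002, 0.0016, -0.0255, 4.1534, 0.0273]
t 13.42 F deck [ 0.3 -0.2  5.1] M [0.05 0.47 0.03] grip 30.0
holder in deck [ 6.2  3.2 23.2] tilt 8.13 flange tip in holder [24.6 -0.  -1.3]
need [-0.0031, 0.0002, 0.0033, -0.0254, 8.1349, 0.0311]
```

{"fn": "play_rows", "kwargs": {"motion": [[[-0.0003,0,0.0005,0,1.5,0],[-0.0007,0,0.0011,0,3,0],[-0.0011,0,0.0016,0,4.2,0],[-0.0011,0,0.0016,0,4.2,0]]]}}

```text
time_s: 13.75
position: [0.565, -0.0064, 0.0908]
tcp_rot: [[0.958, -0.082, 0.275], [-0.079, -0.997, -0.022], [0.276, -0.001, -0.961]]
force: [-0.6, 0.7, -3.0]
opening: 0.482
grasp_force: 30.0
```

```bash
python3 go.py 0 0 0 24 -1.5
```

```text
t 13.85 F deck [-2.2 -0.8 -0.7] M [-0.01  0.71 -0.  ] grip 30.0
holder in deck [ 5.8  3.3 20.9] tilt 4.07 flange tip in holder [24.7 -0.  -0.7]
need [-0.0012, 0.0003, 0.0009, -0.049, 4.066, 0.015]
```

{"fn": "play_rows", "kwargs": {"motion": [[[-0.0002,0,0.0002,0,1,0],[-0.0005,0,0.0004,0,2,0],[-0.0008,0,0.0006,0,3,0],[-0.0011,0,0.0009,0,4.1,0],[-0.0011,0,0.0009,0,4.1,0]]]}}

```text
time_s: 14.27
position: [0.5648, -0.0063, 0.0896]
tcp_rot: [[0.936, -0.082, 0.343], [-0.077, -0.997, -0.027], [0.344, -0.001, -0.939]]
force: [0.1, -0.2, -1.6]
opening: 0.481
grasp_force: 30.0
```

```bash
python3 go.py 0 0 0 24 -1.5;python3 go.py 0 0 0 24 -1.5; python3 - <<'E'
from h import *
w=cap('wrist')['frame'][:,:,::-1];d=cap('side')['frame'][:,:,::-1]
cv2.imwrite('pics/v6.png',np.hstack([cv2.resize(d[150:240,220:310],(400,400),interpolation=cv2.INTER_CUBIC),cv2.resize(w[110:240,170:340],(400,400),interpolation=cv2.INTER_CUBIC)]))
E
```

```text
t 14.37 F deck [-2.3  0.5 -2.1] M [ 0.13  0.76 -0.04] grip 30.0
holder in deck [ 8.3  3.1 20. ] tilt -0.22 flange tip in holder [22.1 -0.  -1.6]
need [-0.0018, 0.0001, -0.0, -0.0246, -0.2249, 0.007]
t 14.47 F deck [-2.3 -0.2 -1.8] M [0.1  0.59 0.  ] grip 30.0
holder in deck [ 8.3  3.1 20. ] tilt -0.23 flange tip in holder [22.1 -0.  -1.6]
need [-0.0018, 0.0001, 0.0, -0.029, -0.2267, 0.0282]
```

View pics/v6.png

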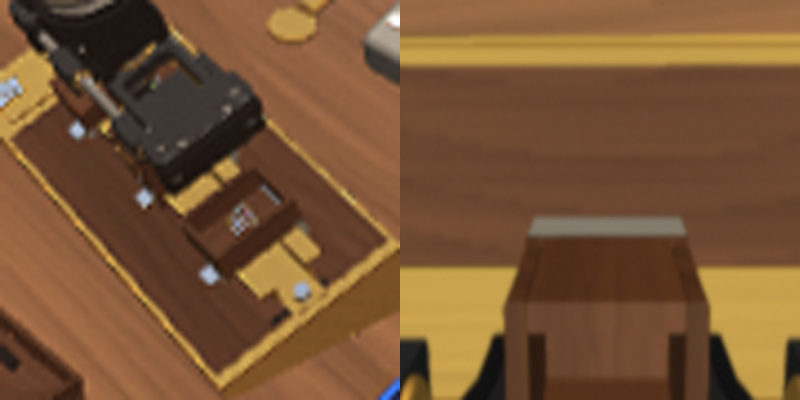

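The side crop shows the holder down at deck level between the modules. In the wrist crop it looks flat against the rail, with its lip just above the upper flange at (605,225). It sits about 1.8 mm high up the slope, so I'll ease it down the slope and then press lightly to make sure it is home.

{"fn": "play_rows", "kwargs": {"motion": [[[-0.0006,0,0,0,0,0],[-0.0012,0,0,0,0,0],[-0.0016,0,0,0,0,0],[-0.0016,0,0,0,0,0]]]}}

```text
time_s: 14.9
position: [0.5646, -0.0067, 0.09]
tcp_rot: [[0.935, -0.082, 0.346], [-0.077, -0.997, -0.029], [0.347, 0.0, -0.938]]
force: [0.2, -0.3, -1.7]
opening: 0.481
grasp_force: 30.0
```

```bash
python3 go.py 0 0 0 24 -1.5;python3 go.py 0 0 0 24 -1.5
```

```text
t 15.0 F deck [-0.7 -1.2 -1.8] M [0.04 0.45 0.09] grip 30.0
holder in deck [ 7.1  2.9 20.3] tilt -0.33 flange tip in holder [23.3 -0.  -2. ]
need [-0.0006, -0.0001, 0.0003, 0.0017, -0.3325, 0.0131]
t 15.1 F deck [-0.6 -0.1 -1.6] M [0.1  0.51 0.01] grip 30.0
holder in deck [ 7.   2.9 20.3] tilt -0.32 flange tip in holder [23.4 -0.  -1.9]
need [-0.0005, -0.0001, 0.0003, 0.0003, -0.3181, 0.015]
```

{"fn": "play_rows", "kwargs": {"motion": [[[-0.0003,0,0.0005,0,0.4,0],[-0.0005,0,0.001,0,0.8,0],[-0.0005,0,0.001,0,0.8,0]]]}}

```text
time_s: 15.35
position: [0.5647, -0.0067, 0.0898]
tcp_rot: [[0.929, -0.082, 0.361], [-0.077, -0.997, -0.03], [0.363, 0.0, -0.932]]
force: [-2.4, 0.6, 5.2]
opening: 0.483
grasp_force: 30.0
```

```bash
python3 go.py 0 0 0 24 -1.5;python3 go.py 0 0 0 24 -1.5
```

```text
t 15.45 F deck [ 0.4 -0.3  5. ] M [0.14 0.4  0.05] grip 30.0
holder in deck [ 7.6  2.9 20.1] tilt -1.25 flange tip in holder [22.8 -0.  -2.1]
need [-0.0006, -0.0001, 0.0001, 0.0203, -1.2494, 0.0182]
t 15.55 F deck [-0.2 -0.4  6.1] M [0.11 0.45 0.  ] grip 30.0
holder in deck [ 7.6  2.9 20. ] tilt -1.24 flange tip in holder [22.8 -0.  -2. ]
need [-0.0006, -0.0001, 0.0, 0.02, -1.2441, 0.0153]
```

{"fn": "play_rows", "kwargs": {"motion": [[[0,0,-0.0005,0,-0.6,0],[0,0,-0.0009,0,-1.2,0],[0,0,-0.0009,0,-1.2,0]]]}}

```text
time_s: 15.8
position: [0.5645, -0.0067, 0.0899]
tcp_rot: [[0.937, -0.082, 0.34], [-0.077, -0.997, -0.028], [0.342, 0.0, -0.94]]
force: [-0.4, 0.2, -1.0]
opening: 0.482
grasp_force: 30.0
```

{"fn": "play_rows", "kwargs": {"motion": [[[0,0,0,0,0,0],[0,0,0,0,0,0],[0,0,0,0,0,0],[0,0,0,0,0,0],[0,0,0,0,0,0]]], "fingers": 0.062}}

```text
time_s: 16.22
position: [0.564, -0.0066, 0.0896]
tcp_rot: [[0.937, -0.082, 0.339], [-0.077, -0.997, -0.028], [0.341, 0.0, -0.94]]
force: [-0.3, 1.1, 0.1]
opening: 0.698
grasp_force: 0.0
```

{"fn": "play_rows", "kwargs": {"motion": [[[0,0,-0.015,0,0,0],[0,0,-0.035,0,0,0],[0,0,-0.07,0,0,0],[0,0,-0.105,0,0,0],[0,0,-0.13,0,0,0],[0,0,-0.14,0,0,0]]]}}

```text
time_s: 16.72
position: [0.5166, -0.0027, 0.2245]
tcp_rot: [[0.935, -0.082, 0.344], [-0.076, -0.997, -0.029], [0.345, 0.001, -0.939]]
force: [-0.5, -0.0, 0.8]
opening: 0.709
grasp_force: 0.0
```

```bash
python3 - <<'E'
from h import *
for i in range(2): d=cap('side');w=cap('wrist')
s=bot.read_state();print(s['time_s'],np.round(s['position'],3),np.round(s['force'],1),s['opening'])
np.savez('w7.npz',**w); R,t=deckT(*DK)
f=w['frame'][:,:,::-1].copy();sc=400/170
def pic(c,f,x0,y0,n):
    k=400/n;A=cv2.resize(np.ascontiguousarray(f[y0:y0+n,x0:x0+n]),(400,400),interpolation=cv2.INTER_CUBIC)
    H=np.array([[-32,21,46.5],[31,21,46.5],[31,-21,46.5],[-32,-21,46.5],[31,0,2.5],[31,0,-14]])+[XM-.5,3,20]
    q=proj(c,H/1e3@R.T+t);print(q.round(1).tolist())
    for p in q: cv2.circle(A,tuple(int(v) for v in (p-[x0,y0]+.5)*k),2,(0,255,0),-1)
    return A
cv2.imwrite('pics/v7.png',np.hstack([pic(d,d['frame'][:,:,::-1],220,150,90),pic(w,f,160,100,180)]))
E
```

```text
16.9167 [ 0.516 -0.003  0.221] [-0.7  0.2 -0.1] 0.7098312770296246
[[242.6, 178.7], [259.4, 166.0], [267.2, 173.7], [250.1, 186.8], [267.4, 178.5], [268.9, 181.6]]
[[236.9, 224.5], [235.6, 162.8], [279.5, 162.8], [278.3, 224.5], [257.6, 156.7], [257.5, 154.8]]
```

View pics/v7.png

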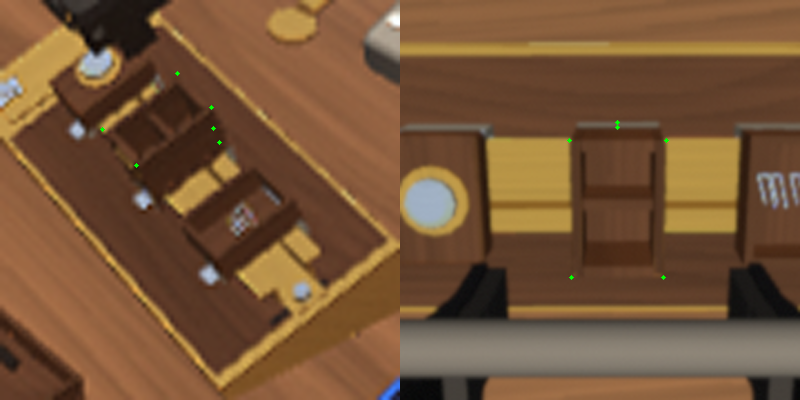

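The holder stands on the rail between the modules, released. In the wrist crop its rim spans x 575–660 and y 130–270, with the lip end level with the modules' lips at y≈128. I'll check flatness and seating numerically.

```bash
python3 - <<'E'
from h import *
w=dict(np.load('w7.npz')); g=cv2.cvtColor(w['frame'],cv2.COLOR_RGB2GRAY).astype(float)
for u in (246,258,270):
    d=np.diff(g[:,u-3:u+4].mean(1)); print('col',u,[(v,int(d[v])) for v in range(145,235) if abs(d[v])>4])
for v in (165,175,190,200,212,218):
    d=np.diff(g[v-1:v+2].mean(0)); print('row',v,[(u,int(d[u])) for u in range(228,290) if abs(d[u])>9])
E
```

```text
col 246 [(153, 9), (154, 16), (156, -21), (157, -20), (158, -6), (161, 5), (162, 9), (163, 5), (182, -6), (183, -5), (188, 8), (189, 9), (190, 4), (207, -7), (208, -6), (218, 5), (219, 9), (220, 5)]
col 258 [(153, 8), (154, 18), (156, -20), (157, -19), (158, -5), (161, 5), (162, 10), (163, 5), (182, -9), (183, -8), (188, 7), (189, 9), (207, -8), (208, -9), (218, 5), (219, 10), (220, 5)]
col 270 [(153, 10), (154, 17), (156, -20), (157, -19), (158, -5), (161, 7), (162, 10), (163, 6), (182, -8), (183, -7), (188, 6), (189, 9), (207, -8), (208, -7), (218, 6), (219, 10), (220, 5), (223, -4), (224, -5)]
row 165 [(234, -9), (235, -37), (236, -31), (278, 29), (279, 35), (280, 11)]
row 175 [(235, -31), (236, -33), (237, -13), (240, -14), (242, 14), (243, 14), (271, -16), (272, -18), (274, 15), (278, 31), (279, 33), (280, 11)]
row 190 [(235, -19), (236, -22), (237, -12), (278, 24), (279, 21)]
row 200 [(235, -11), (236, -41), (237, -31), (241, -16), (243, 19), (271, -19), (272, -11), (273, 10), (277, 19), (278, 35), (279, 24)]
row 212 [(241, -18), (273, 13)]
row 218 [(241, -10), (273, 9)]
```

```bash
python3 -c "
from h import *
print(bot.hand_in())"
```

```text
the job is handed in; nothing more can be done
None
```

I mounted the key-card holder on the rail between the call button and the paper-clip dish, let go and handed the job in at about 17 s. The last wrist picture matches a flat, fully seated holder to within a pixel, and the highest force I read was about 9 N. I couldn't see the foot clip itself, and I didn't re-measure the modules or rail after mounting. The hand-in gave no verdict.

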